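Turn the mirrored ear plates

ROBOT

A 7-joint arm with a two-finger parallel gripper is mounted at the origin on the work surface. World frame = base frame: x ahead of the robot, y to its left, z up, the work surface at z = 0. Lengths are in m, angles in rad, forces in N, time in s.
With the tool pointing down it reaches from about 0.425 to 0.95 m from the base axis. Payload 4.7 kg.
Tool frame: the origin (TCP) lies at the very end of the fingers, on their centre line; the grasp point (between the pads) lies 19 mm behind it (arm.grasp_offset is the distance from the TCP to the grasp point, in m); z points along the fingers, y is the line along which they close (so a half turn about z gives the same grasp; the last joint's range is limited). The gripper opens to 85 mm and grips with 20 to 120 N. Pads are 22 mm wide; open, the fingers measure 114 mm over their backs; the gripper's body (76 mm by 85 mm) begins 54 mm behind the grasp point. The pads swing forward as they close: fully open they stand 13 mm farther back than shut.
Start: joints at [1.114, 0.469, -0.049, 1.532, 0.024, 1.141, -0.082], TCP at [0.28, -0.614, 0.231] pointing down, gripper open.
Joint ranges: [-2.59, 2.59], [-0.33, 1.99], [-1.39, 1.29], [0.1, 2.45], [-1.04, 4.18], [0.21, 1.99], [-2.66, 2.66]. Speed limits (rad/s): [2.57, 2.57, 3.14, 3.14, 3.14, 3.14, 3.14].

INTERFACE

Orientations are given as a rotation vector (axis times angle).
In Python, from station import get_state, capture, arm, regions_of gives the robot as it stands.
- The arm moves only by the tool step_arm, never from a script. Its argument "steps" is a list of rows, each a list of 3 entries, a list of its own where there are three numbers: the shift along the tool's x, y, z in cm, then the turn about the tool's z in rad, then the opening, from 0 (shut) to 1 (fully open). In form: [[[x, y, z], turn, fingers], ...]. A call has 1 to 10 rows; each row shifts and turns the commanded pose from where the row before left it, along the tool's axes as they then stand; what a row does not reach is not made up. A row lasts 1/8 s, in which the tool goes at most 62.5 mm and 10.7 degrees, less where a joint would pass 70% of its speed; a pose out of reach is approached as far as the arm can. A call is refused whole if a number of a shift passes 6.25 or a number of a turn 0.188, either way. A call with a gripper value outside its range is refused whole. The fingers move at their own pace and stop on an object; "newtons" is the grip in N (left out, the last holds). Time passes only in rows, so rows that do not move let the fingers close. It gives the time, the measured TCP pose, the force, the opening and the grip force at its end, in the units of the state.
- get_state(): the state, without advancing time (a new reading comes with each control period).
- capture(name): name is "scene" or "top"; returns a dict with "color" (420x560x3 uint8, red, green, blue), "intrinsics" (3x3 intrinsics, pixels), "k1" (the pictures are not rectified: a ray, as slopes to the right and down, at radius r is drawn at 1 + k1 r^2 times it, then the intrinsics apply), "xyz" and "attitude" of the camera in the world. Camera axes: x right, y down, z forward; pixel columns grow to the right and rows downward; lengths in m; the calibration is good to about 2 mm. A picture is of the moment at which its call begins. There is no depth.
- arm.job_done(): hands the job in; it is judged then, once.
Trained networks look in a picture, given as the dict that the camera call returned (one of the last four; its "shot" number tells which), for a name from the list of things; names that differ only in an ending like _2 or _b are one class to them, and where a whole thing is asked for, a point or a joint stands for the part that bears it (a point fixed in the world has none). Each returns a list of dicts, best first, with "score" (0 to 1); they miss things now and then, are a little off and sometimes report something else, mostly with a low value. They report only what shows in the picture. A call takes as long as a camera call. They do not tell look-alikes from the thing itself.
- regions_of(thing, picture): "region" (420x560 bool, what is visible of it) and "xy" ([column, row] in pixels, amid what is visible of it).
The state is a dict: "time": time; "joints": joint angles; "qd": joint speeds; "joint_efforts": joint torques, N m; "tool_pos": TCP position; "eef_rot": TCP orientation; "ft_force": force on the tool from outside, world axes, zero at the start; "ft_torque": the same for the moment, N m; "width": opening from 0.0 (shut) to 1.0 (fully open); "finger_force": force on a finger pad.
Only numpy, scipy, OpenCV 4.12 (cv2) and the standard library are available. Lean on these libraries where they do the work, as an engineer would, in place of code of your own. Each camera call takes 0.05 s, during which the arm holds its last target. There are 200 camera calls.

TASK

The sample lying in the white order tray shows which ear is wanted, left or right. Turn round only those ear plates on the sloped rack that show its mirror image, standing each back in a bay with its foot flat on the ledge and its back flat against the board; leave the plates that already match where they stand, and do not disturb the other things. When all three match the sample and are let go, swing the keeper's black knob over towards the robot until the keeper is fully closed.

Things in the scene. Friction and masses are not known exactly. Their poses are not given: they have to be found in the camera images.
- rack: white sloped rack fixed to the table, 386 mm long along its own y, base 130 mm deep. Origin: centre of its underside on the table; own x horizontal, roughly away from the robot, z up. Plates lean on its back board with their tops towards the robot (own -x), 0.45 rad (26 degrees) from vertical, and stand on a ledge square to the board, 30 mm deep; they look up and towards own +x
- bay0 (a point): where the origin of a plate standing right in the bay at the rack's -y end is: own x 0, y -125, z 45 mm of the rack, on the ledge, 6 mm in front of the board's face; axes as the rack's. Bays are 117 mm wide, parted by dividers 8 mm wide and 10 mm high
- bay1 (a point): the same for the middle bay (y = 0). A plate put down too far forward on the ledge may stay there, not flat on the board
- bay2 (a point): the same for the bay at the rack's +y end (y = +125 mm)
- board_edge (a point): middle of the top edge of the back board's face, 70 mm up the slope from the ledge; the board is 10 mm thick. The upper 55 mm of a plate stands free above it, on both sides
- plate_a: beige flat ear plate, 125 mm tall, 12 mm thick, 120 g; one of three alike, in any bay, either way round. Origin: under the middle of its foot, mid-thickness. Own z: up the plate to the grip tab; y: in the plate, the side where the ear bulges; x: through its thickness. Both faces look alike. With x pointing upwards it shows a left ear (bulge on the viewer's right, as sample_left); x downwards, a right ear
- plate_b: as plate_a. Sizes of all plates: foot 74 mm wide (y +-37) and 16 mm high; grip tab 26 mm wide (y +-13), from 89 to 125 mm up, centred on y = 0; the ear between them reaches to y = +45 mm on the bulging side (31 to 89 mm up) and -16 mm on the other. The whole is 12 mm thick
- plate_c: as plate_a. The face shown is the one that looks up and away from the robot. Half a turn about a plate's own z, standing it back on its foot, changes the ear shown from left to right or back
- order_tray: white open tray fixed to the table, 170 x 170 x 25 mm, walls 5 mm, left or right of the robot. Origin: centre of its underside. Whichever sample lies in it is the wanted ear
- spares_tray: green open tray of the same size, fixed on the other side; the sample in it does not count
- sample_left: blue left-ear sample, same shape as the plates, fixed lying flat and face up in one of the trays. Origin: under its middle (62.5 mm from the foot's end), own z up, own x from foot to tab, ear bulge to own -y
- sample_right: red right-ear sample, the mirror image of the blue one, fixed lying flat and face up in the other tray. Origin likewise, own x from foot to tab, ear bulge to own +y
- keeper (a joint): the steel keeper bar hinged along the front of the rack, rad: 0 = fully open (swung forward, away from the plates), 1.4 = fully closed (stop; the bar stands 4 mm in front of the plates' feet). It grows as the knob swings up and over towards the robot. Stays where it is left; about 2 N at the knob moves it. It starts between 0 and 0.2
- keeper_knob (a point): centre of the keeper's black ball knob, 24 mm across, on a 10 mm rod at the rack's +y end (own y = +240 mm), 72 mm from the keeper's hinge line; it swings in the vertical plane square to the rack's y. Open it lies 50 mm beyond (+x) and 52 mm above the hinge line; its angle above the rack's +x is 0.80 rad plus the joint value
- keeper_axis (a point): the point of the keeper's hinge line (parallel to the rack's own y) in the plane of the knob's swing, about 54 mm above the table; 35 mm clear of the post at the rack end
- sanitizer: bystander: clear bottle with white cap, 60 mm across, 160 mm tall. Origin: centre of its underside
- wipes_tub: bystander: white tub with green label, 100 mm across, 130 mm tall. Origin: centre of its underside
- putty: bystander: orange putty block, 60 x 60 x 45 mm. Origin: centre of its underside
- dome: bystander: blue half-round dome, 70 mm across, 36 mm high. Origin: centre of its underside
- driver: bystander: orange screwdriver lying down, 170 mm long. Origin: on its long axis, at its underside
- carton: bystander: white carton, 80 x 120 x 70 mm. Origin: centre of its underside
- pot: bystander: white ceramic bowl, 70 mm across, 50 mm high. Origin: centre of its underside
Things that resemble listed ones, but are neither listed nor needed, are in the scene too. Of the things like the sample_right, leave any that is green; of the rest the smaller one is meant. Leave any turquoise look-alike of the plate_c alone.

How it is judged:
On the way, in this order (a step that is already met when the one before it is completed fails the run):
1. all three plates stand in the rack, let go, and show the same ear as the sample in the order tray (angle between plate_a's own z axis and vertical between 0.35 and 0.55 rad and angle between plate_a's own y axis and vertical between 1.47 and 1.67 rad and x of plate_a in the frame of rack between -0.008 and 0.008 m and z of plate_a in the frame of rack between 0.039 and 0.052 m and linear speed of each of plate_a, plate_b, plate_c below 0.02 m/s and angle between plate_b's own z axis and vertical between 0.35 and 0.55 rad and angle between plate_b's own y axis and vertical between 1.47 and 1.67 rad and x of plate_b in the frame of rack between -0.008 and 0.008 m and z of plate_b in the frame of rack between 0.039 and 0.052 m and angle between plate_c's own z axis and vertical between 0.35 and 0.55 rad and angle between plate_c's own y axis and vertical between 1.47 and 1.67 rad and x of plate_c in the frame of rack between -0.008 and 0.008 m and z of plate_c in the frame of rack between 0.039 and 0.052 m and ((horizontal distance between sample_left and order_tray below 0.06 m and angle between each of plate_a, plate_b, plate_c's own x axis and vertical below 1.3 rad) or (horizontal distance between sample_right and order_tray below 0.06 m and angle between each of plate_a, plate_b, plate_c's own x axis and vertical above 1.85 rad)) and contact force between each of plate_a, plate_b, plate_c and the fingers below 0.2 N), for 0.3 s.
2. the keeper is closed (value of joint keeper above 1.25 rad), for 0.2 s.
At the end, for the whole second after the job is handed in: Each plate rests in the rack (origin within 8 mm of x = 0 and 39 to 52 mm high in its frame), leaning 0.35 to 0.55 rad, foot level within 0.1 rad, showing the same ear as the sample in the order tray; keeper above 1.25 rad; fingers touch neither plates nor rack (all of step 1 and value of joint keeper above 1.25 rad and contact force between rack and the fingers below 0.2 N).
It fails at once if a plate that matched the sample from the start is moved by more than 20 mm ((horizontal distance between sample_left and order_tray below 0.06 m and distance of any of plate_a, plate_b from where it was at the start of the episode above 0.02 m) or (horizontal distance between sample_right and order_tray below 0.06 m and distance of plate_c from where it was at the start of the episode above 0.02 m)).
It fails at once if a bystander is pushed by more than 30 mm (distance of any of sanitizer, wipes_tub, putty, dome, driver, carton, pot from where it was at the start of the episode above 0.03 m).
It also fails if it takes over 72 s, if anything falls off the work surface, if the arm or the gripper's body presses on something with over 40 N, if the wrist force passes 120 N, or if a joint passes its speed limit or range.

## Working session

There is one attempt and no reset: what is moved stays moved. The work goes in short steps, Python scripts to look and compute and a tool call to move; the robot and the scene stay as the last step left them, time stands still between calls to the robot, and variables do not carry over. Pictures are saved under pics/ and viewed, at most 10 in all, crops included, and the job is handed in when it is done.

Besides the shell and the picture viewer there is one more tool, called after ">>>" by a JSON object that holds its "op" and its "data". step_arm: Moves the arm, as the interface text tells. Its arguments: {"type":"object","properties":{"steps":{"type":"array"},"newtons":{"type":"number"}},"required":["steps"]}

```bash
ls; mkdir -p pics; python3 - <<'E'
from station import get_state, capture, arm
import cv2
for n in("scene","top"):
    p=capture(n); cv2.imwrite(f"pics/{n}0.png",p["color"][:,:,::-1]); print(n,p["intrinsics"],p["k1"],p["xyz"],p["attitude"])
s=get_state(); print(s["time"],s["tool_pos"],s["eef_rot"],s["width"]); print(arm.grasp_offset,[a for a in dir(arm) if a[0]!='_'])
E
```

```text
pics
scene [[419.91345291   0.         281.92384792]
 [  0.         419.91345291 205.25594472]
 [  0.           0.           1.        ]] 0.0075187097244194465 [ 1.05542905 -0.94742597  1.0737415 ] [-2.28793059 -0.60373854  0.25599192]
top [[408.10236138   0.         276.44733003]
 [  0.         408.10236138 209.43160919]
 [  0.           0.           1.        ]] 0.035089665595648696 [ 0.4757801  -0.09708949  1.27606356] [-2.21796013  2.18591658 -0.06328138]
0.1 [ 0.27980823 -0.61366204  0.23031614] [-3.06821173e+00 -6.66599545e-01  7.77647289e-04] 0.998204759295093
0.0187 ['PlanningError', 'grasp_offset', 'job_done']
```

View pics/scene0.png

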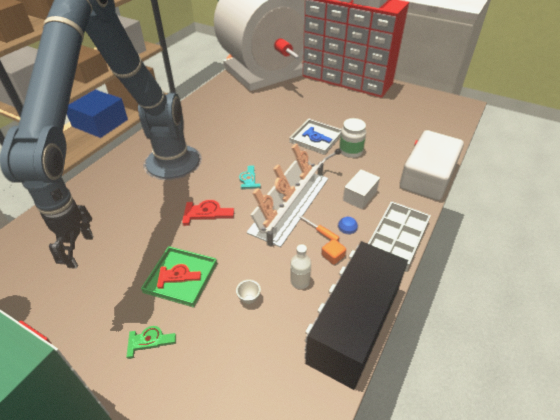

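View pics/top0.png

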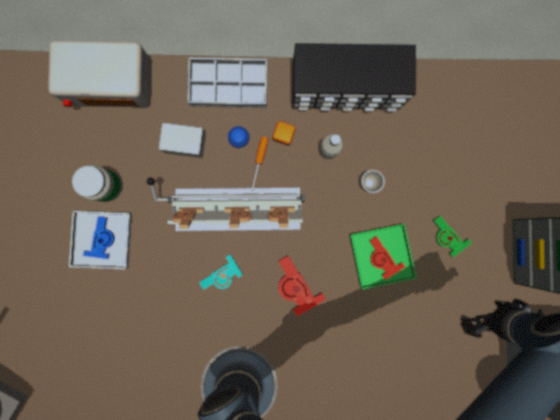

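Top view: the blue left-ear sample is in the white tray (100,238), so left ears are wanted. The rack spans about (172–302, 188–232), with the knob at (152,182). I'll zoom in on the rack next.

```bash
cat > h.py <<'E'
import numpy as np, cv2
from station import get_state, capture, arm, regions_of
from scipy.spatial.transform import Rotation as R
def proj(p,P):
    Rm=R.from_rotvec(p["attitude"]).as_matrix(); t=-Rm.T@p["xyz"]
    return cv2.projectPoints(np.atleast_2d(P).astype(float),cv2.Rodrigues(Rm.T)[0],t,p["intrinsics"],np.array([p["k1"],0,0,0,0]))[0][:,0]
def back(p,uv,z):
    n=cv2.undistortPoints(np.array(uv,float).reshape(-1,1,2),p["intrinsics"],np.array([p["k1"],0,0,0,0]))[:,0]
    d=R.from_rotvec(p["attitude"]).apply(np.c_[n,np.ones(len(n))]); return p["xyz"]+d*((z-p["xyz"][2])/d[:,2])[:,None]
E
python3 - <<'E'
from h import *
ims=[]
for n,(a,b,c,d) in (("top",(140,170,320,245)),("scene",(235,130,355,250))):
    p=capture(n); ims.append(p["color"][b:d,a:c,::-1])
    for k in("rack","plate_a","keeper_knob","sample_left","order_tray"):
        for r in regions_of(k,p)[:4]:
            m=r["region"].astype('uint8'); rc=cv2.minAreaRect(cv2.findNonZero(m))
            print(n,k,round(r["score"],2),np.round(r["xy"]),m.sum(),[np.round(v,1) for v in rc])
    if n=="top": print(back(p,[[172,232],[302,230],[240,385]],0.0), proj(p,[0,0,0]))
A=cv2.resize(ims[0],(720,300),interpolation=3);B=cv2.resize(ims[1],(480,480),interpolation=3)[90:390]
o=np.zeros((600,720,3),'uint8');o[:300]=A;o[300:,:480]=B;cv2.imwrite("pics/z.png",o)
E
```

```text
top rack 0.93 [234. 207.] 4380 [array([223.7, 208. ]), array([159.2,  51. ]), np.float64(4.3)]
top plate_a 0.73 [224. 278.] 629 [array([222., 277.]), array([22.8, 41.7]), np.float64(47.2)]
top plate_a 0.7 [183. 217.] 447 [array([187.3, 213.2]), array([20.5, 31.1]), np.float64(45.0)]
top plate_a 0.6 [236. 215.] 396 [array([237.5, 217. ]), array([20., 25.]), np.float64(90.0)]
top plate_a 0.59 [278. 212.] 403 [array([281. , 216.5]), array([21., 26.]), np.float64(90.0)]
top keeper_knob 0.6 [205. 194.] 565 [array([221.5, 196.4]), array([154.1,  22.4]), np.float64(6.6)]
top sample_left 0.81 [101. 242.] 733 [array([100.3, 238.3]), array([26.6, 44.1]), np.float64(17.5)]
top order_tray 0.89 [ 93. 239.] 2694 [array([ 99.9, 239.2]), array([60.4, 57.2]), np.float64(3.1)]
top order_tray 0.31 [384. 260.] 625 [array([381.3, 258.3]), array([41.7, 22.6]), np.float64(45.0)]
[[ 4.61826052e-01  2.14395554e-01  0.00000000e+00]
 [ 4.73668968e-01 -1.89835719e-01  0.00000000e+00]
 [ 2.22229712e-05 -5.77087631e-03  0.00000000e+00]] [[238.10218518 384.99201812]]
scene rack 0.64 [289. 204.] 3022 [array([292.4,
[... 253 characters left out ...]
plate_a 0.62 [302. 161.] 301 [array([302.1, 160.6]), array([34.2, 12.3]), np.float64(75.5)]
scene plate_a 0.55 [248. 179.] 364 [array([249.5, 177.5]), array([23., 21.]), np.float64(90.0)]
scene keeper_knob 0.65 [296. 190.] 154 [array([302.5, 187.8]), array([  8.1, 105. ]), np.float64(41.0)]
scene keeper_knob 0.32 [325. 233.] 197 [array([318.8, 228.8]), array([44.4,  8.6]), np.float64(29.7)]
scene sample_left 0.64 [303. 177.] 127 [array([302.8, 187.6]), array([  8. , 104.2]), np.float64(41.0)]
scene sample_left 0.54 [314. 136.] 238 [array([315.9, 137.1]), array([26.4, 11.7]), np.float64(31.0)]
scene order_tray 0.69 [319. 142.] 772 [array([315.2, 135.4]), array([45.5, 29.5]), np.float64(21.8)]
```

View pics/z.png

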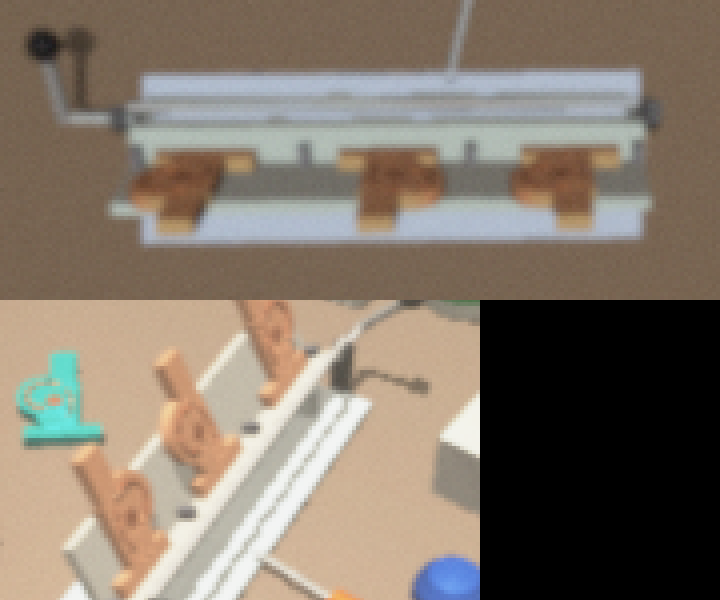

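The middle plate bulges to −y (top crop, (430,185)), so it is the mirror image and needs turning. The outer two bulge to +y and match. Next I'll fit the rack pose.

```bash
cat >> h.py <<'E'
def rack2w(pose,P):
    P=np.atleast_2d(P).astype(float); x,y,a=pose; c,s=np.cos(a),np.sin(a)
    return np.c_[x+c*P[:,0]-s*P[:,1], y+s*P[:,0]+c*P[:,1], P[:,2]]
E
python3 - <<'E'
from h import *
from scipy.optimize import least_squares
p=capture("top")
uv=np.array([[142,243],[641,238],[142,72],[641,70]])/4+[140,170]-.5+.125
def f(q):
    h=q[3]; P=[[-.065,.193,h],[-.065,-.193,h],[.065,.193,h],[.065,-.193,h]]
    return (proj(p,rack2w(q[:3],P))-uv).ravel()
r=least_squares(f,[.53,0,0,.01]); q=r.x; print(q,np.round(r.fun,1))
np.save("rack.npy",q[:3])
def lean(s,d=0,y=0): return [-s*np.sin(.45)+d*np.cos(.45),y,.045+s*np.cos(.45)+d*np.sin(.45)]
# tab top corners crop px
for y in(-.125,0,.125):
    P=[lean(.125,-.006,y-.013),lean(.125,-.006,y+.013),lean(.125,.006,y-.013)]
    print(y,np.round((proj(p,rack2w(q[:3],P))-[140,170]+.375)*4))
print("bay1",rack2w(q[:3],[lean(0),lean(.107),lean(.125)]))
# knob: axis x? from px (42,45)
ku=np.array([[42,45]])/4+[140,170]-.375
for z in(.106,.110): print("knob",back(p,ku,z))
for n,t in(("bowl",(372,181)),("green corner",(352,235)),("putty",(284,133)),("turq",(240,262)),("red",(280,262)),("drv",(255,187))): print(n,back(p,[t],0.02))
E
```

```text
[0.53733481 0.01111335 0.02155462 0.01168119] [-0.2 -0.4  0.3 -0.1  0.   0.3 -0.1  0.1]
-0.125 [[576. 231.]
 [538. 231.]
 [576. 215.]]
0 [[394. 232.]
 [356. 232.]
 [393. 216.]]
0.125 [[211. 234.]
 [172. 234.]
 [209. 218.]]
bay1 [[0.53733481 0.01111335 0.045     ]
 [0.49080431 0.01011025 0.14134784]
 [0.48297675 0.0099415  0.15755589]]
knob [[0.60818606 0.25447539 0.106     ]]
knob [[0.60773342 0.25327353 0.11      ]]
bowl [[ 0.62824958 -0.40312734  0.02      ]]
green corner [[ 0.46061855 -0.3422531   0.02      ]]
putty [[ 0.77384396 -0.12895314  0.02      ]]
turq [[3.73327526e-01 2.23610820e-04 2.00000000e-02]]
red [[ 0.37493446 -0.12207783  0.02      ]]
drv [[ 0.60420464 -0.04169497  0.02      ]]
```

>>> {"op": "step_arm", "data": {"steps": [[[0,0,-0.5],-0.166,1],[[0,0,-0.5],-0.166,1],[[0,0,-0.5],-0.166,1],[[0,0,-0.5],-0.166,1],[[0,0,0],-0.166,1],[[0,0,0],-0.166,1],[[0,0,0],-0.166,1]], "newtons": 20}}

```text
time: 1.62
tool_pos: [0.28, -0.6142, 0.2514]
eef_rot: [2.194, 2.248, -0.0]
ft_force: [1.0, 0.4, -0.6]
width: 0.997
finger_force: 0.0
```

>>> {"op": "step_arm", "data": {"steps": [[[6.2,2,0],0,1],[[6.2,2,0],0,1],[[6.2,2,0],0,1],[[6.2,2,0],0,1],[[6.2,2,0],0,1],[[6.2,2,0],0,1],[[6.2,2,0],0,1],[[6.2,2,0],0,1],[[6.2,2,0],0,1],[[6.2,2.5,0],0,1]]}}

```text
time: 2.88
tool_pos: [0.4652, -0.0156, 0.2519]
eef_rot: [2.2, 2.24, 0.0]
ft_force: [2.0, -0.9, 0.4]
width: 1.001
finger_force: 0.0
```

```bash
python3 - <<'E'
from h import *
s=get_state(); print(s["time"],s["tool_pos"],s["joints"],np.degrees(np.arctan2(*R.from_rotvec(s["eef_rot"]).as_matrix()[[1,0],0])),s["width"])
E
```

```text
2.875 [ 0.46515157 -0.01556058  0.25186983] [ 0.58088639  0.16199119 -0.70518232  1.95334197  0.12127074  1.06621977
 -0.15811887] 91.05336319136273 1.0005591757071997
```

>>> {"op": "step_arm", "data": {"steps": [[[0,0,0],0,1],[[0,0,0],0,1]]}}

```text
time: 3.12
tool_pos: [0.4647, -0.0177, 0.2512]
eef_rot: [2.2, 2.242, -0.001]
ft_force: [0.4, -0.1, -0.4]
width: 0.999
finger_force: 0.0
```

>>> {"op": "step_arm", "data": {"steps": [[[1.3,1.3,1],0,1],[[1.3,1.3,1],0,1],[[0,0,2.5],0,1],[[0,0,2.5],0,1],[[0,0,2],0,1],[[0,0,0],0,1],[[0,0,0],0,1]]}}

```text
time: 4.0
tool_pos: [0.4908, 0.0082, 0.162]
eef_rot: [2.202, 2.239, 0.001]
ft_force: [-0.1, 1.1, 0.8]
width: 1.002
finger_force: 0.0
```

```bash
python3 - <<'E'
from h import *
s=get_state(); print(s["tool_pos"],s["joints"])
p=capture("top");q=capture("scene")
A=cv2.resize(p["color"][170:245,180:300,::-1],(480,300),interpolation=3);B=cv2.resize(q["color"][130:230,230:330,::-1],(300,300),interpolation=3)
cv2.imwrite("pics/g1.png",np.hstack([A,B]))
E
```

```text
[0.4908132  0.00821079 0.16199965] [ 0.46722629  0.32463035 -0.68305078  2.00771083  0.26190509  0.89449206
 -0.33871042]
```

View pics/g1.png

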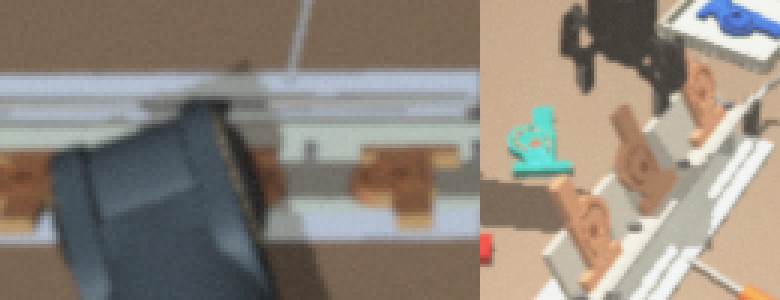

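The gripper (scene crop (620,40)) is above the middle plate's tab (622,115), and nothing has been touched. I'll go down around the tab next.

>>> {"op": "step_arm", "data": {"steps": [[[0,0,2],0,1],[[0,0,2],0,1],[[0,0,0],0,0.7],[[0,0,0],0,0.5],[[0,0,0],0,0.42],[[0,0,0],0,0.42],[[0,0,0],0,0.42]]}}

```text
time: 4.97
tool_pos: [0.4905, 0.0092, 0.1216]
eef_rot: [2.2, 2.242, 0.0]
ft_force: [0.2, -0.1, -0.3]
width: 0.423
finger_force: 0.0
```

>>> {"op": "step_arm", "data": {"steps": [[[0,0.6,-0.25],0,0.39],[[0,0.6,-0.25],0,0.36],[[0,0.6,-0.2],0,0.33],[[0,0.6,-0.2],0,0.3],[[0,0.6,-0.15],0,0.27],[[0,0.6,-0.15],0,0.24],[[0,0.6,-0.1],0,0.21],[[0,0.5,0],0,0.18],[[0,0,0],0,0.18]]}}

```text
time: 6.1
tool_pos: [0.5376, 0.0102, 0.1342]
eef_rot: [-2.2, -2.242, -0.0]
ft_force: [0.7, -0.8, 0.1]
width: 0.181
finger_force: 0.0
```

>>> {"op": "step_arm", "data": {"steps": [[[0,0,0],0,0.14],[[0,0,0],0,0.05],[[0,0,0],0,0],[[0,0,0],0,0],[[0,0,0],0,0]], "newtons": 30}}

```text
time: 6.72
tool_pos: [0.5371, 0.0101, 0.1342]
eef_rot: [-2.2, -2.242, 0.001]
ft_force: [-1.2, 0.8, -0.6]
width: 0.138
finger_force: 29.8
```

```bash
python3 - <<'E'
from h import *
s=get_state(); print(s["tool_pos"],s["joints"])
p=capture("top");q=capture("scene")
A=cv2.resize(p["color"][170:245,180:300,::-1],(480,300),interpolation=3);B=cv2.resize(q["color"][130:230,230:330,::-1],(300,300),interpolation=3)
cv2.imwrite("pics/g2.png",np.hstack([A,B]))
E
```

```text
[0.53708037 0.01012526 0.13422599] [ 0.40845545  0.43297872 -0.64275649  1.93273365  0.33168273  0.88258309
 -0.38502668]
```

View pics/g2.png

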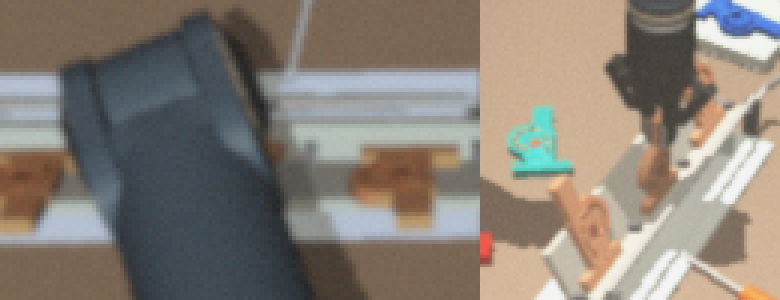

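>>> {"op": "step_arm", "data": {"steps": [[[0,0,-1],0,0],[[0,0,-2],0,0],[[0,0,-3],0,0],[[0,0,-3],0,0],[[0,0,-2],0,0],[[0,0,0],0.18,0],[[0,0,0],0.18,0],[[0,0,0],0.18,0],[[0,0,0],0.18,0],[[0,0,0],0.18,0]]}}

```text
time: 8.07
tool_pos: [0.5375, 0.0102, 0.245]
eef_rot: [2.959, 1.054, 0.002]
ft_force: [0.4, -0.5, -1.3]
width: 0.137
finger_force: 29.6
```

```bash
cat > st.py <<'E'
from h import *
s=get_state(); M=R.from_rotvec(s["eef_rot"]).as_matrix(); print(s["time"],s["tool_pos"],"q",np.round(s["joints"],2),"yaw",np.degrees(np.arctan2(M[1,0],M[0,0])),"tilt",M[2,2],s["width"],s["finger_force"],np.round(s["ft_force"],1))
E
python3 st.py
```

```text
8.075 [0.53746491 0.01023833 0.24497659] q [ 0.34  0.28 -0.53  1.82  0.16  1.08 -1.13] yaw 39.19645136583953 tilt -0.9999994560241404 0.13697147620797295 29.595555416308343 [ 0.4 -0.5 -1.3]
```

>>> {"op": "step_arm", "data": {"steps": [[[0,0,0],-0.18,0],[[0,0,0],-0.18,0],[[0,0,0],-0.18,0],[[0,0,0],-0.18,0],[[0,0,0],-0.18,0],[[0,0,0],-0.18,0],[[0,0,0],-0.18,0],[[0,0,0],-0.18,0],[[0,0,0],-0.18,0],[[0,0,0],-0.18,0]]}}

```text
time: 9.32
tool_pos: [0.5375, 0.0101, 0.2449]
eef_rot: [0.997, 2.978, -0.0]
ft_force: [-0.6, -0.3, -1.2]
width: 0.133
finger_force: 29.6
```

>>> {"op": "step_arm", "data": {"steps": [[[0,0,0],-0.18,0],[[0,0,0],-0.18,0],[[0,0,0],-0.18,0],[[0,0,0],-0.18,0],[[0,0,0],-0.18,0],[[0,0,0],-0.18,0],[[0,0,0],-0.18,0],[[0,0,0],-0.18,0],[[0,0,0],-0.18,0]]}}

```text
time: 10.45
tool_pos: [0.5375, 0.0098, 0.2449]
eef_rot: [-1.469, 2.776, -0.002]
ft_force: [0.4, 1.1, -2.0]
width: 0.137
finger_force: 29.6
```

```bash
python3 st.py
```

```text
10.45 [0.5374829  0.00980677 0.24486654] q [ 0.82  0.52 -1.25  1.8   0.53  1.22  1.96] yaw -124.22002401861363 tilt -0.9999994648862165 0.13709592466272527 29.591083824634552 [ 0.4  1.1 -2. ]
```

>>> {"op": "step_arm", "data": {"steps": [[[0,0,0],-0.15,0],[[0,0,0],-0.15,0],[[0,0,0],-0.15,0],[[0,0,0],-0.15,0],[[0,0,0],0,0]]}}

```text
time: 11.08
tool_pos: [0.5375, 0.0098, 0.2446]
eef_rot: [-2.216, 2.227, -0.001]
ft_force: [0.2, -0.5, -1.7]
width: 0.137
finger_force: 29.6
```

```bash
python3 st.py
```

```text
11.075 [0.53748507 0.00982752 0.24459428] q [ 0.86  0.57 -1.34  1.8   0.59  1.26  2.49] yaw -90.28183593899189 tilt -0.9999999348646798 0.1369134602493834 29.5795988291502 [ 0.2 -0.5 -1.7]
```

>>> {"op": "step_arm", "data": {"steps": [[[0,0,2.5],-0.025,0],[[0,0,3],0,0],[[0,0,2.5],0,0],[[0,0,1.5],0,0],[[0,0,0.8],0,0],[[0,0,0.3],0,0],[[0,0,0],0,0],[[0,0,0],0,0]]}}

```text
time: 12.08
tool_pos: [0.5377, 0.0103, 0.1389]
eef_rot: [-2.245, 2.196, -0.001]
ft_force: [-0.1, -1.1, -1.1]
width: 0.134
finger_force: 29.6
```

```bash
python3 st.py; python3 - <<'E'
from h import *
p=capture("top");q=capture("scene")
A=cv2.resize(p["color"][170:245,180:300,::-1],(480,300),interpolation=3);B=cv2.resize(q["color"][130:230,230:330,::-1],(300,300),interpolation=3)
cv2.imwrite("pics/g3.png",np.hstack([A,B]))
E
```

```text
12.075 [0.53773606 0.01026053 0.13894032] q [ 0.77  0.68 -1.22  1.91  0.73  1.09  2.41] yaw -88.72827807604567 tilt -0.9999992852439925 0.13437242087763024 29.552787034772336 [-0.1 -1.1 -1.1]
```

View pics/g3.png

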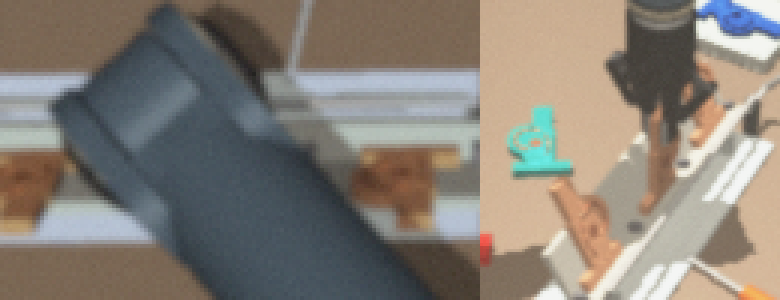

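The plate hangs upright over the middle bay at (655,190) in the scene crop, now bulging to +y. I'll lower it to the ledge.

>>> {"op": "step_arm", "data": {"steps": [[[0,0,0.15],0,0],[[0,0,0.15],0,0],[[0,0,0.1],0,0],[[0,0,0],0,0]]}}

```text
time: 12.68
tool_pos: [0.5373, 0.0101, 0.1345]
eef_rot: [2.246, -2.196, 0.0]
ft_force: [-0.2, 0.1, 0.0]
width: 0.135
finger_force: 29.9
```

>>> {"op": "step_arm", "data": {"steps": [[[0,0,0],0,0.19],[[0,0,0],0,0.21],[[0,0.5,0],0,0.24],[[0,0.6,0.1],0,0.27],[[0,0.6,0.15],0,0.3],[[0,0.6,0.15],0,0.33],[[0,0.6,0.2],0,0.36],[[0,0.6,0.2],0,0.4],[[0,0.6,0.2],0,0.44],[[0,0.6,0.2],0,0.48]]}}

```text
time: 13.92
tool_pos: [0.4901, 0.0091, 0.1222]
eef_rot: [-2.246, 2.196, -0.0]
ft_force: [0.4, -0.7, 0.7]
width: 0.482
finger_force: 0.0
```

>>> {"op": "step_arm", "data": {"steps": [[[0,0,0],0,0.7],[[0,0,0],0,1],[[0,0,0],0,1],[[0,0,-2],0,1],[[0,0,-4],0,1],[[0,0,-5],0,1],[[0,0,0],0,1]]}}

```text
time: 14.8
tool_pos: [0.4929, 0.0105, 0.2371]
eef_rot: [-2.242, 2.193, -0.011]
ft_force: [0.5, -0.5, -0.6]
width: 1.002
finger_force: 0.0
```

>>> {"op": "step_arm", "data": {"steps": [[[-6,-4,0],0,1],[[-6,-4,0],0,1],[[-6,-4,0],0,1],[[-6,-4,0],0,1],[[0,0,0],0,1]]}}

```text
time: 15.42
tool_pos: [0.6234, 0.2267, 0.2318]
eef_rot: [-2.253, 2.186, 0.007]
ft_force: [-0.7, -0.6, 0.5]
width: 0.998
finger_force: 0.0
```

```bash
python3 st.py; python3 - <<'E'
from h import *
p=capture("top");q=capture("scene")
A=cv2.resize(p["color"][170:245,140:320,::-1],(720,300),interpolation=3);B=cv2.resize(q["color"][130:205,235:355,::-1],(480,300),interpolation=3)
o=np.zeros((600,720,3),'uint8');o[:300]=A;o[300:,:480]=B;cv2.imwrite("pics/g4.png",o)
E
```

```text
15.425 [0.62341896 0.22669896 0.2318213 ] q [ 0.27  0.7  -1.12  1.52  0.64  1.32  2.26] yaw -88.2675525704411 tilt -0.9999897998358066 0.9980115461854018 0.0 [-0.7 -0.6  0.5]
```

View pics/g4.png

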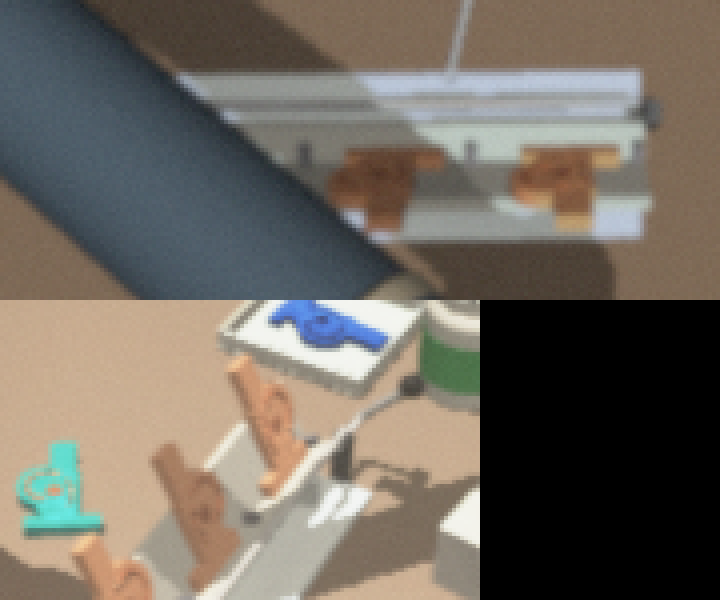

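The middle plate now bulges to +y. Its foot (crop (395,160)) and tab (385,230) are at the same depth as before, so it is seated. The keeper is next.

>>> {"op": "step_arm", "data": {"steps": [[[-1.3,-1.1,0],0,0.5],[[-1.3,-1.1,0],0,0],[[0,0,0],0,0],[[0,0,0],0,0],[[0,0,0],0,0],[[0,0,0],0,0]]}}

```text
time: 16.27
tool_pos: [0.6457, 0.246, 0.2324]
eef_rot: [2.245, -2.197, 0.001]
ft_force: [-0.2, 0.4, -0.3]
width: -0.0
finger_force: 0.0
```

```bash
python3 st.py; python3 - <<'E'
from h import *
p=capture("scene"); q=capture("top")
print("axis from rod in top", back(q,[[156,199.3]],.054))
for th in(0,.1,.2):
  for xa in(.555,.560,.565,.57):
    k=np.array([xa+.072*np.cos(.8+th),.2527,.054+.072*np.sin(.8+th)]); print(th,xa,proj(q,k)[0].round(1),proj(p,k)[0].round(1),"meas top",[150.1,180.9],"scene ~",[337.6,151])
E
```

```text
16.275 [0.64570735 0.2460175  0.23244565] q [ 0.21  0.74 -1.09  1.45  0.66  1.35  2.25] yaw -88.75059610669246 tilt -0.9999998781401447 -0.00026065591574540327 0.0 [-0.2  0.4 -0.3]
axis from rod in top [[0.5591768  0.25119742 0.054     ]]
0 0.555 [150.8 182. ] [336.5 151.1] meas top [150.1, 180.9] scene ~ [337.6, 151]
0 0.56 [150.8 180.2] [337.7 151.5] meas top [150.1, 180.9] scene ~ [337.6, 151]
0 0.565 [150.9 178.5] [338.9 151.9] meas top [150.1, 180.9] scene ~ [337.6, 151]
0 0.57 [150.9 176.7] [340.2 152.3] meas top [150.1, 180.9] scene ~ [337.6, 151]
0.1 0.555 [150.2 183.6] [335.3 149.7] meas top [150.1, 180.9] scene ~ [337.6, 151]
0.1 0.56 [150.3 181.9] [336.5 150.1] meas top [150.1, 180.9] scene ~ [337.6, 151]
0.1 0.565 [150.3 180.2] [337.7 150.5] meas top [150.1, 180.9] scene ~ [337.6, 151]
0.1 0.57 [150.4 178.4] [338.9 150.9] meas top [150.1, 180.9] scene ~ [337.6, 151]
0.2 0.555 [149.7 185.5] [334.  148.3] meas top [150.1, 180.9] scene ~ [337.6, 151]
0.2 0.56 [149.8 183.8] [335.2 148.7] meas top [150.1, 180.9] scene ~ [337.6, 151]
0.2 0.565 [149.8 182. ] [336.4 149.1] meas top [150.1, 180.9] scene ~ [337.6, 151]
0.2 0.57 [149.9 180.3] [337.6 149.5] meas top [150.1, 180.9] scene ~ [337.6, 151]
```

>>> {"op": "step_arm", "data": {"steps": [[[-0.7,0,2],0,0],[[0,0,3],0,0],[[0,0,3],0,0],[[0,0,3],0,0],[[0,0,1.9],0,0],[[0,0,0],0,0],[[0,0,0],0,0]]}}

```text
time: 17.25
tool_pos: [0.6459, 0.2544, 0.1043]
eef_rot: [-2.245, 2.195, -0.0]
ft_force: [1.2, 0.7, 0.4]
width: 0.004
finger_force: 0.0
```

>>> {"op": "step_arm", "data": {"steps": [[[0,1,0],0,0],[[0,1,0],0,0],[[0,1,0],0,0],[[0,1,0],0,0],[[0,1,0],0,0],[[0,1,0],0,0],[[0,1,0],0,0],[[0,1,0],0,0]]}}

```text
time: 18.25
tool_pos: [0.5905, 0.2535, 0.125]
eef_rot: [-2.202, 2.178, -0.051]
ft_force: [22.4, -18.4, 80.0]
width: -0.0
finger_force: 34.8
```

>>> {"op": "step_arm", "data": {"steps": [[[0,0,-1],0,0],[[0,-1,-1],0,0],[[0,-1,-1],0,0],[[0,0,0],0,0]]}}

```text
time: 18.75
tool_pos: [0.5857, 0.2523, 0.1334]
eef_rot: [-2.246, 2.197, -0.0]
ft_force: [-0.1, 0.2, 0.1]
width: 0.001
finger_force: 0.0
```

```bash
python3 st.py; python3 - <<'E'
from h import *
q=capture("top");p=capture("scene")
B=cv2.resize(p["color"][100:220,240:400,::-1],(640,480),interpolation=3)
cv2.imwrite("pics/k1.png",B)
E
```

```text
18.75 [0.58574631 0.25228068 0.13337007] q [ 0.22  0.76 -1.06  1.68  0.72  1.15  2.11] yaw -88.74220251875374 tilt -0.9999999759361258 0.0008010137917776961 0.0 [-0.1  0.2  0.1]
```

View pics/k1.png

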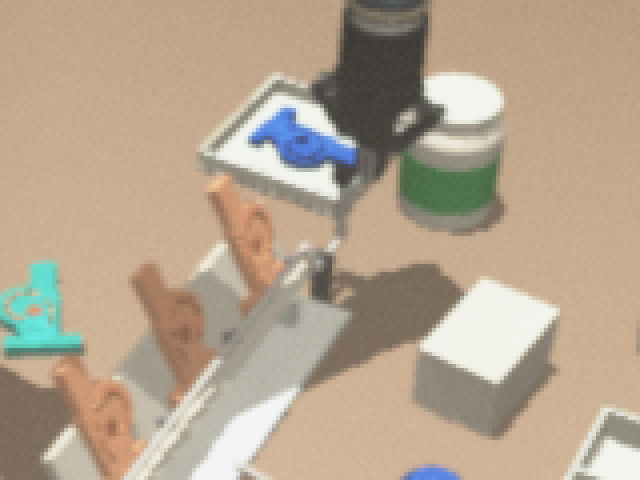

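The rod now stands nearly upright at crop (342,200), with the knob at the fingertips, so the keeper has moved about halfway. I'll back off, go lower and push more gently.

>>> {"op": "step_arm", "data": {"steps": [[[0,-1.5,0],0,0],[[0,-1.5,0],0,0],[[0,0,1.5],0,0],[[0,0,1.8],0,0],[[0,0,0],0,0]]}}

```text
time: 19.48
tool_pos: [0.614, 0.252, 0.0975]
eef_rot: [2.244, -2.192, -0.002]
ft_force: [-0.1, -0.3, 0.1]
width: 0.001
finger_force: 0.0
```

>>> {"op": "step_arm", "data": {"steps": [[[0,0.8,0],0,0],[[0,0.8,0],0,0],[[0,0.5,0],0,0],[[0,0.5,0],0,0]]}}

```text
time: 19.98
tool_pos: [0.5893, 0.2524, 0.1007]
eef_rot: [-2.246, 2.196, -0.001]
ft_force: [0.2, -0.7, 0.9]
width: 0.003
finger_force: 0.0
```

>>> {"op": "step_arm", "data": {"steps": [[[0,0.5,0],0,0],[[0,0.5,0],0,0],[[0,0.5,0],0,0]]}}

```text
time: 20.35
tool_pos: [0.575, 0.252, 0.1007]
eef_rot: [-2.245, 2.196, -0.001]
ft_force: [1.2, -0.9, 1.1]
width: -0.003
finger_force: 0.8
```

>>> {"op": "step_arm", "data": {"steps": [[[0,0.5,0],0,0],[[0,0.5,0],0,0],[[0,0.3,0],0,0]]}}

```text
time: 20.72
tool_pos: [0.5611, 0.2516, 0.0999]
eef_rot: [2.246, -2.196, -0.0]
ft_force: [2.1, 0.6, -1.1]
width: -0.006
finger_force: 0.9
```

>>> {"op": "step_arm", "data": {"steps": [[[0,0.5,0],0,0],[[0,0.5,0],0,0],[[0,0.3,0],0,0],[[0,0,0],0,0]]}}

```text
time: 21.22
tool_pos: [0.5481, 0.2514, 0.1003]
eef_rot: [2.246, -2.196, -0.0]
ft_force: [1.2, -0.1, 0.8]
width: 0.0
finger_force: 0.2
```

>>> {"op": "step_arm", "data": {"steps": [[[0,0.3,0],0,0],[[0,0.3,0],0,0],[[0,0,0],0,0]]}}

```text
time: 21.6
tool_pos: [0.5436, 0.2513, 0.1004]
eef_rot: [-2.244, 2.195, -0.002]
ft_force: [5.1, 0.1, -2.8]
width: -0.004
finger_force: 2.4
```

>>> {"op": "step_arm", "data": {"steps": [[[0,0.3,0],0,0],[[0,0,0],0,0],[[0,0,0],0,0]]}}

```text
time: 21.98
tool_pos: [0.5433, 0.2512, 0.1006]
eef_rot: [-2.24, 2.194, -0.005]
ft_force: [10.5, 1.5, -6.1]
width: -0.003
finger_force: 5.2
```

Hard stop at about 0.543, close to the 0.546 predicted for closed. I'll back off, rise and check.

>>> {"op": "step_arm", "data": {"steps": [[[0,-1.5,0],0,0],[[0,-2,0],0,0],[[0,-2,0],0,0],[[0,-2,-3],0,0],[[-1,0,-5],0,0],[[-3,-4,-5],0,0],[[-6,-4,-3],0,0],[[-6,-4,0],0,0],[[0,0,0],0,0]]}}

```text
time: 23.1
tool_pos: [0.711, 0.3982, 0.2465]
eef_rot: [2.252, -2.188, -0.009]
ft_force: [-1.3, 0.1, 0.3]
width: -0.001
finger_force: 0.0
```

```bash
python3 st.py; python3 - <<'E'
from h import *
p=capture("top");q=capture("scene")
for a in(2.0,2.1,2.2):
    k=[.56+.072*np.cos(a),.2527,.054+.072*np.sin(a)]; print(a,(proj(p,k)[0]-[140,170])*4,(proj(q,k)[0]-[235,130])*4)
A=cv2.resize(p["color"][170:245,140:320,::-1],(720,300),interpolation=3);B=cv2.resize(q["color"][130:205,235:355,::-1],(480,300),interpolation=3)
o=np.zeros((600,720,3),'uint8');o[:300]=A;o[300:,:480]=B;cv2.imwrite("pics/k2.png",o)
E
```

```text
23.1 [0.71103486 0.39817651 0.24650572] q [-0.12  0.89 -1.01  1.05  0.71  1.52  2.22] yaw -88.34568188512142 tilt -0.9999819179560318 -0.0012461158593871965 0.0 [-1.3  0.1  0.3]
2.0 [ 34.15328792 151.67403461] [334.91661818  49.07488275]
2.1 [ 35.3147484  160.93926871] [328.68187249  49.95271597]
2.2 [ 36.74912399 169.67937871] [322.78908545  51.46653494]
```

View pics/k2.png

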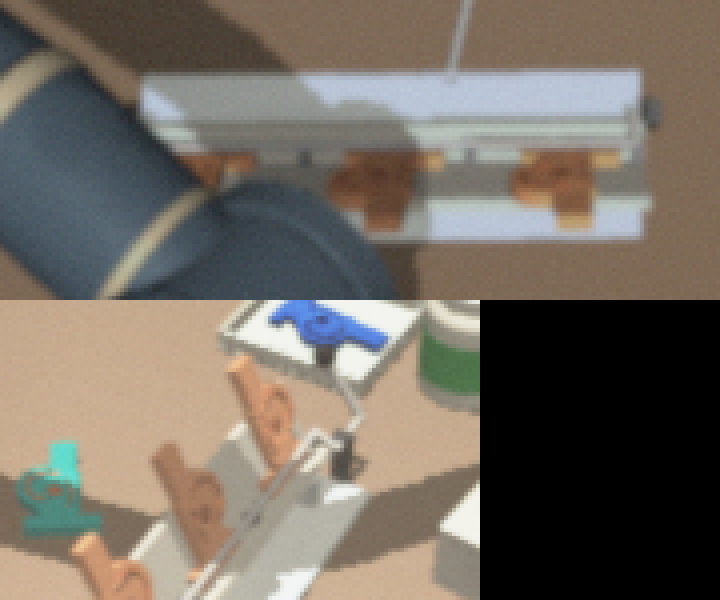

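The knob is at scene crop (325,52), which matches the closed prediction of (323,51). The bar lies in front of the feet and the plates are unmoved.

```bash
python3 -c "
from station import arm; print(arm.job_done())"
```

```text
the job is handed in; nothing more can be done
None
```

I turned the middle plate to show the left ear so all three match the sample, closed the keeper fully, left the outer two plates alone, and handed the job in at about 23 s (no verdict was returned). My first push on the knob jammed and pressed about 80 N on the fingers (wrist-force limit 120 N); I backed off and closed it gently.

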